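# Clamp the lidded sample tin

## Task

Two alike tin clamps stand on the bench, and one has a lidded sample tin in its nest: push that clamp's strap round with the outside of a finger, without gripping its upright pin, until it lies fully across the tin's lid, and only then press its raised cam lever fully down. Leave the tin seated where it is, and leave the empty clamp and everything else on the bench alone.

Things in the scene. Friction and masses are not known exactly. Their poses are not given: they have to be found in the camera images.
- clamp_pivot (a point): The clamp with the tin in it: top of the strap's vertical pivot post, on its axis, 117 mm above the table. The strap is a flat steel bar, 26 mm wide and 8 mm thick (underside 103 mm, top 111 mm above the table), that swings level about this axis; it ends 172 mm from the axis. The pivot post stands 70 mm from the nest's centre
- clamp_pin (a point): The clamp with the tin in it: top centre of the finger pin, a fixed upright round pin of 14 mm diameter standing 32 mm above the strap near its free end, 160 mm from the pivot axis; its top is 143 mm above the table. Push the strap round by this pin or by the strap's side
- clamp_cam (a point): The clamp with the tin in it: the cam lever's horizontal hinge, on the strap's centre line 70 mm from the pivot axis, 129 mm above the table. With the strap across, it is right above the nest's centre
- clamp_tip (a point): The clamp with the tin in it: outer end of the cam lever, mid-thickness, 75 mm from its hinge. The lever is a bar 16 mm wide and 8 mm thick with a black paddle end 24 mm wide and 9 mm thick; it turns in the upright plane through the strap's centre line, points away from the pivot post, and lies level above the strap (129 mm above the table) when down
- clamp_strap (a joint): The clamp with the tin in it: angle of the strap, rad. 0 = fully across, straight over the nest's centre against its stop post (12 mm post beside the strap, 145 mm from the pivot); grows clockwise seen from above as it swings open (to 1.7). Starts between 0.7 and 1.25. Dry friction, about 1.4 N at the pin; it stays where it is left
- clamp_lever (a joint): The clamp with the tin in it: angle of the cam lever, rad. 0 = fully down, level along the strap; grows as it is raised (to 1.2). Starts raised, 0.75 to 1.05. Dry friction of 0.2 N m (about 3 N square to the lever at its end); it stays where it is left
- clamp_nest (a point): The clamp with the tin in it: centre of the round nest on the top of the clamp's white block (210 x 150 mm, 35 mm high); a low rim 8 mm thick, its centre line 49 mm in radius and its top 6 mm above the block, encircles it
- spare_pivot (a point): The other clamp, alike but empty (leave alone): top of the strap's vertical pivot post, on its axis, 117 mm above the table. The strap is a flat steel bar, 26 mm wide and 8 mm thick (underside 103 mm, top 111 mm above the table), that swings level about this axis; it ends 172 mm from the axis. The pivot post stands 70 mm from the nest's centre
- spare_pin (a point): The other clamp, alike but empty (leave alone): top centre of the finger pin, a fixed upright round pin of 14 mm diameter standing 32 mm above the strap near its free end, 160 mm from the pivot axis; its top is 143 mm above the table. Push the strap round by this pin or by the strap's side
- spare_cam (a point): The other clamp, alike but empty (leave alone): the cam lever's horizontal hinge, on the strap's centre line 70 mm from the pivot axis, 129 mm above the table. With the strap across, it is right above the nest's centre
- spare_tip (a point): The other clamp, alike but empty (leave alone): outer end of the cam lever, mid-thickness, 75 mm from its hinge. The lever is a bar 16 mm wide and 8 mm thick with a black paddle end 24 mm wide and 9 mm thick; it turns in the upright plane through the strap's centre line, points away from the pivot post, and lies level above the strap (129 mm above the table) when down
- spare_strap (a joint): The other clamp, alike but empty (leave alone): angle of the strap, rad. 0 = fully across, straight over the nest's centre against its stop post (12 mm post beside the strap, 145 mm from the pivot); grows clockwise seen from above as it swings open (to 1.7). Starts between 0.7 and 1.25. Dry friction, about 1.4 N at the pin; it stays where it is left
- spare_lever (a joint): The other clamp, alike but empty (leave alone): angle of the cam lever, rad. 0 = fully down, level along the strap; grows as it is raised (to 1.2). Starts raised, 0.75 to 1.05. Dry friction of 0.2 N m (about 3 N square to the lever at its end); it stays where it is left
- spare_nest (a point): The other clamp, alike but empty (leave alone): centre of the round nest on the top of the clamp's white block (210 x 150 mm, 35 mm high); a low rim 8 mm thick, its centre line 49 mm in radius and its top 6 mm above the block, encircles it
- tin_center (a point): centre, half-way up, of the lidded sample tin standing loose in the nest: 87 mm wide over the lid, 60 mm high, 0.35 kg; its top is 95 mm above the table, 8 mm below the strap's underside. z axis up
- bottle: bystander: closed bottle, 60 mm wide, 150 mm high, standing; origin under its centre
- beaker: bystander: open glass beaker, 80 mm wide, 100 mm high; origin under its centre
- open_tin: bystander: open empty tin, 84 mm wide, 50 mm high; origin under its centre
- brass_ring: bystander: brass ring, 38 mm wide, 12 mm high, lying flat on the table; origin under its centre
- tin_lid: bystander: spare tin lid, flat disc 87 mm wide, 10 mm high, on the table; origin under its centre
- spatula: bystander: spatula lying on the table; x axis along it
- wrench: bystander: wrench lying on the table; x axis along it
Mind the look-alikes: they are no part of the job. Leave any green look-alike of the part that bears tin_center alone.

How it is judged (in metres and radians):
On the way, in this order (a step that is already met when the one before it is completed fails the run):
1. the strap is fully across the tin, with the cam lever still raised (value of joint clamp_strap below 0.07 rad and value of joint clamp_lever above 0.4 rad), for 0.1 s.
2. the cam lever is fully down, with the strap still across (value of joint clamp_lever below 0.1 rad and value of joint clamp_strap below 0.07 rad), for 0.2 s.
At the end, for the whole second after the job is handed in: The loaded clamp's strap is within 0.07 rad of fully across and its lever within 0.1 rad of fully down; the tin still stands upright (0.06 rad) in the nest, within 8 mm of its centre (all of step 2 and horizontal distance between tin_center and clamp_nest below 0.008 m and z of tin_center in the frame of clamp_nest between 0.026 and 0.034 m and angle between tin_center's own z axis and vertical below 0.06 rad); the robot touches nothing.
It fails at once if the strap's finger pin is taken between the fingers (horizontal distance between the grasp point and clamp_pin below 0.01 m and height (world z) of the grasp point below 0.155 m and contact force between the fingers and clamp_strap above 0.5 N).
It fails at once if the cam lever is pressed down while the strap is not yet across (value of joint clamp_lever below 0.4 rad and value of joint clamp_strap above 0.12 rad).
It fails at once if the tin is lifted, tipped or shifted by more than 12 mm (distance of tin_center from where it was at the start of the episode above 0.012 m or angle between tin_center's own z axis and vertical above 0.2 rad).
It fails at once if the empty clamp's strap or lever is moved by more than 25 mm (distance of any of spare_pin, spare_tip from where it was at the start of the episode above 0.025 m).
It fails at once if a bystander is moved by more than 30 mm (distance of any of bottle, beaker, open_tin, brass_ring, tin_lid, spatula, wrench from where it was at the start of the episode above 0.03 m).
It also fails if it takes over 45 s, if anything falls off the work surface, if the arm or the gripper's body presses on something with over 40 N, if the wrist force passes 120 N, or if a joint passes its speed limit or range.

## Robot

A 6-joint arm with a two-finger parallel gripper is mounted at the origin on the work surface. World frame = base frame: x ahead of the robot, y to its left, z up, the work surface at z = 0. Lengths are in mm, angles in rad, forces in N, time in s.
With the tool pointing down it reaches from about 325 to 775 mm from the base axis. Payload 5.5 kg.
Tool frame: the origin (TCP) lies between the finger pads; the fingertips stand 19 mm ahead of it and the grasp point (between the pads) is the TCP; z points along the fingers, y is the direction in which the jaws open and shut (so a half turn about z gives the same grasp; the last joint's range is limited). The gripper opens to 88 mm and grips with 3 to 60 N. Pads are 20 mm wide; open, the fingers measure 115 mm over their backs; the gripper's body (75 mm by 178 mm) begins 61 mm behind the grasp point.
Start: joints at [1.273, 0.091, 1.231, -0, 1.82, -0.057], TCP at [143.091, 582.702, 241.631] pointing down, gripper open.
Joint ranges: [-2.87, 2.87], [-0.86, 2.18], [0.17, 2.46], [-1.51, 4.65], [0.06, 2.69], [-2.65, 2.65]. Speed limits (rad/s): [2.57, 2.57, 3.01, 3.14, 3.14, 3.14].

## Interface

Orientations are given as a unit quaternion [w, x, y, z].
In Python, from station import bot gives the robot as it stands.
- The arm moves only by the shell command python3 -m jog 'ROWS'. ROWS is JSON, a list of rows, each a list of 3 entries, a list of its own where there are three numbers: the opening, from 0 (shut) to 1 (fully open), then the shift along the tool's x, y, z in cm, then the turn about the tool's z in rad. In form: [[gripper, [tx, ty, tz], turn], ...]. A call has 1 to 5 rows; each row is the pose to reach, as a shift and turn from the pose commanded when the call began, along the tool's axes at that moment; what a row does not reach only later rows make up. A row lasts 1/10 s, in which the tool goes at most 50 mm and 8.59 degrees, less where a joint would pass 70% of its speed; a pose out of reach is approached as far as the arm can. A call with a gripper value outside its range is refused whole. The fingers move at their own pace and stop on an object; the grip force is fixed at half the most. Time passes only in rows, so rows that repeat a pose let the fingers close. It gives the time, the measured TCP pose, the force and the opening at its end, in the units of the state.
- bot.sense(): the state, without advancing time (a new reading comes with each control period).
- bot.camera(name): name is "scene" or "top"; returns the picture (420x560x3 uint8, red, green, blue); there is no depth.
- bot.camera_info(name): a dict with "mtx" (3x3 intrinsics, pixels), "position" and "orientation" of the camera in the world. Camera axes: x right, y down, z forward; pixel columns grow to the right and rows downward; lengths in mm; the calibration is good to about 2 mm. A picture is of the moment at which its call begins. camera_info takes no time and is no camera call.
- bot.finish_job(): hands the job in, once; it reports no verdict.
The state is a dict: "time_s": time; "joint_positions": joint angles; "joint_velocities": joint speeds; "effort": joint torques, N m; "position": TCP position; "tool_rot": TCP orientation; "wrist_force": force on the tool from outside, world axes, zero at the start; "moment": the same for the moment, N m; "grip_width": opening from 0.0 (shut) to 1.0 (fully open).
Only numpy, scipy, OpenCV 4.12 (cv2) and the standard library are available. Lean on these libraries where they do the work, as an engineer would, in place of code of your own. Each camera call takes 0.05 s, during which the arm holds its last target. There are 200 camera calls.

## Working session

There is one attempt and no reset: what is moved stays moved. The work goes in short steps, Python scripts to look and compute and a shell command to move; the robot and the scene stay as the last step left them, time stands still between calls to the robot, and variables do not carry over. Pictures are saved under pics/ and viewed, about 8 in all and at most 12, crops included, and the job is handed in when it is done.

```bash
mkdir -p pics; python3 - <<'E'
from station import bot
import cv2
for n in("scene","top"):
    cv2.imwrite(f"pics/{n}0.png",bot.camera(n)[:,:,::-1]); print(bot.camera_info(n))
print(bot.sense())
E
```

```text
{'mtx': array([[486.54397215,   0.        , 281.97472905],
       [  0.        , 486.54397215, 204.39101699],
       [  0.        ,   0.        ,   1.        ]]), 'position': array([1404.63493182, -131.60345574,  791.93467389]), 'orientation': array([-0.33685696,  0.66883249,  0.59570695, -0.29038546])}
{'mtx': array([[392.46113812,   0.        , 280.34008623],
       [  0.        , 392.46113812, 207.72881052],
       [  0.        ,   0.        ,   1.        ]]), 'position': array([ 480.87862235,    7.98920677, 1186.02441993]), 'orientation': array([-0.02007914,  0.71281784, -0.70047937,  0.02856937])}
{'time_s': 0.1, 'joint_positions': array([ 1.27327336e+00,  9.17383851e-02,  1.23175091e+00, -1.64664063e-05,
        1.81982822e+00, -5.66818662e-02]), 'joint_velocities': array([ 1.95605441e-04, -1.32320434e-03, -2.93120890e-03,  8.74888651e-04,
       -2.38389423e-03,  9.71691597e-05]), 'effort': array([ 1.69426356e-03, -4.47857273e+01, -4.07571995e+01,  7.00232852e-02,
        2.84729234e-02, -1.37897164e-04]), 'position': array([143.03649595, 582.45030599, 240.65521799]), 'tool_rot': array([-1.44084748e-04,  1.20131685e-01,  9.92757591e-01, -8.50344196e-04]), 'wrist_force': array([-0.50050839, -0.28555719,  0.29149035]), 'moment': array([-0.02594429, -0.05254843,  0.02431922]), 'grip_width': 1.001362124575398}
```

View pics/top0.png

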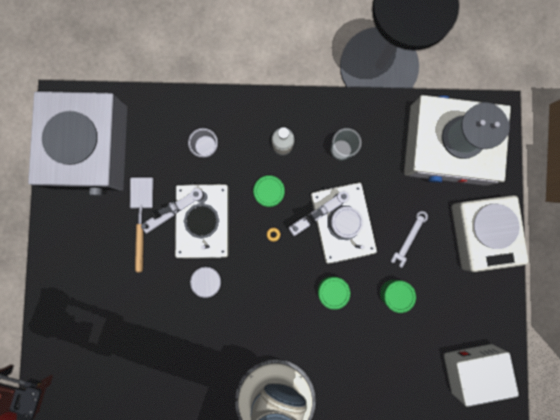

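View pics/scene0.png

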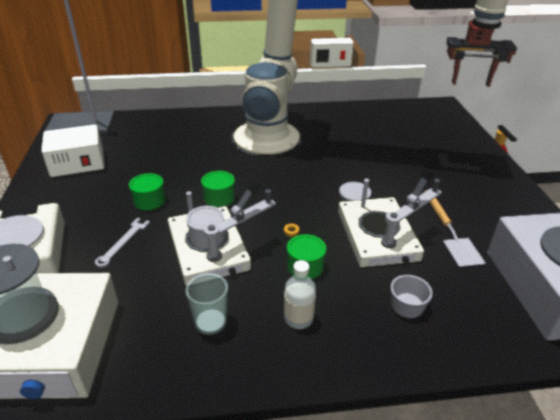

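The loaded clamp is at about (343,222) in the top view. Its pivot is near (345,196) and its pin near (295,231). The empty clamp is at (202,222). I'll zoom in on the loaded one.

```bash
python3 - <<'E'
import cv2,numpy as np
a=cv2.imread("pics/top0.png")[175:275,280:385]; b=cv2.imread("pics/scene0.png")[170:290,160:290]
cv2.imwrite("pics/z.png",np.hstack([cv2.resize(x,(390,400),interpolation=cv2.INTER_CUBIC) for x in(a,b)]))
E
cat > h.py <<'E'
from station import bot
import numpy as np
from scipy.spatial.transform import Rotation as R
def ray(n,px,z):
    i=bot.camera_info(n); q=i["orientation"]
    d=R.from_quat(np.r_[q[1:],q[0]]).apply(np.linalg.inv(i["mtx"])@[*px,1]); p=i["position"]
    return p+d*(z-p[2])/d[2]
def proj(n,P):
    i=bot.camera_info(n); q=i["orientation"]
    c=i["mtx"]@R.from_quat(np.r_[q[1:],q[0]]).inv().apply(np.array(P)-i["position"]); return c[:2]/c[2]
E
```

```text
(no output)
```

View pics/z.png

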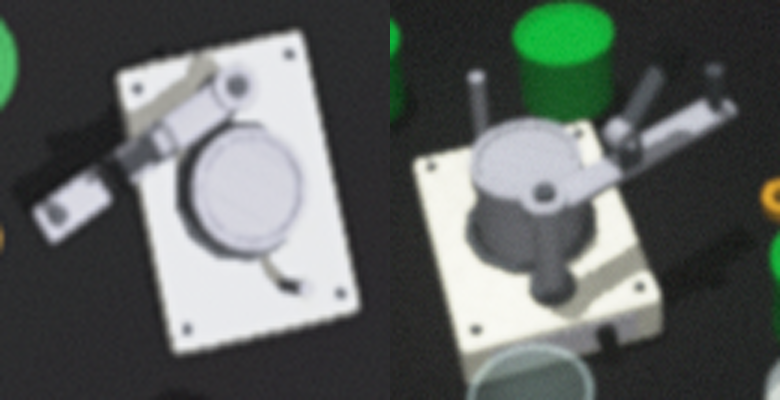

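The crop shows these top-view pixels: pivot (343.5,196.5), pin top (295,228.5), lid centre (346.5,221.8) and stop post (362,247). In the scene view they are: pivot (211,227), pin (268,191), stop top (189,193) and lever tip about (249,191).

```bash
python3 - <<'E'
from h import *
piv=ray("top",(343.5,196.5),117);pin=ray("top",(295,228.5),143);tin=ray("top",(346.5,221.8),95)
print("piv",piv,ray("scene",(211.3,227),117));print("pin",pin,ray("scene",(268,191),143));print("tin",tin)
for z in(111,125,143): print("stop",ray("top",(362,247),z),ray("scene",(188.7,193),z))
print(np.linalg.norm(pin-piv),np.linalg.norm(tin-piv))
a=lambda v:np.arctan2(v[1],v[0])
print("ang across",a(tin-piv),"strap",a(pin-piv))
u=(pin-piv)[:2];u/=np.hypot(*u);piv0=piv
for l in(.75,.85,.95,1.05):
    P=[*(piv[:2]+u*(70+75*np.cos(l))),129+75*np.sin(l)]; print(l,P,proj("top",P),proj("scene",P))
for n,px,z in(("ring",(273,234),12),("grn1",(269,190),50),("grn2",(334,292),50),("bottle",(284,135),150),("sparepin",(150,225),143)):print(n,ray("top",px,z))
E
```

```text
piv [ 588.62211556 -176.84178109  117.        ] [ 586.79477482 -176.1707773   117.        ]
pin [498.28802652 -43.80031556 143.        ] [503.00779194 -44.90673465 143.        ]
tin [ 520.2012211  -189.44085969   95.        ]
stop [ 451.4655364  -229.38738989  111.        ] [ 447.10923675 -229.02069915  111.        ]
stop [ 451.84858184 -226.29604397  125.        ] [ 466.79594128 -227.01780304  125.        ]
stop [ 452.34106884 -222.32145636  143.        ] [ 492.10741854 -224.4426509   143.        ]
162.89959850158726 72.96681149381692
ang across -2.9594917768340383 strap 2.1672833749888154
0.75 [np.float64(518.4739437425861), np.float64(-73.52955774068216), np.float64(180.12290700175006)] [307.41445713 220.59423189] [255.72951976 182.18200705]
0.85 [np.float64(521.494939720751), np.float64(-77.97879430890566), np.float64(185.34603038552194)] [309.3364207  219.36821657] [253.77138797 181.11913642]
0.95 [np.float64(524.7937580811074), np.float64(-82.8371997443678), np.float64(190.00616285920302)] [311.41931577 218.0329818 ] [251.6197462  180.33940296]
1.05 [np.float64(528.3374381210433), np.float64(-88.05623046593274), np.float64(194.05674191955126)] [313.64050302 216.60296094] [249.29368468 179.85564534]
ring [482.95188929  15.13904964  12.        ]
grn1 [610.40517338  28.88173888  50.        ]
grn2 [ 320.13145608 -162.79793558   50.        ]
bottle [747.97089318 -10.3324416  150.        ]
sparepin [500.92273015 340.01837031 143.        ]
```

Strap opening is about 1.16 rad, with the across direction at about -2.96 rad. The plan is to shut the gripper and push the pin with the outer face of the fingers (-y tool side). The TCP will follow the pin's arc offset by (5,20) mm, with the fingertips at z of about 124.

```bash
python3 -m jog '[[0,[-17,-16.5,-1],0],[0,[-17,-16.5,-1],0],[0,[-17,-16.5,-1],0],[0,[-17,-16.5,-1],0],[0,[-17,-16.5,-1],0]]'; python3 -m jog '[[0,[-17,-16.5,0],0],[0,[-17,-16.5,0],0],[0,[-17,-16.5,0],0],[0,[-17,-16.5,0],0],[0,[-17,-16.5,0],0]]'; python3 -m jog '[[0,[-15.5,-15.4,0],0],[0,[-15.5,-15.4,0],0],[0,[-15.5,-15.4,0],0],[0,[-15.5,-15.4,0],0],[0,[-15.5,-15.4,0],0]]'
```

```text
time_s: 0.6
position: [269.7, 379.6, 251.5]
tool_rot: [0.0, 0.121, 0.993, -0.0]
wrist_force: [0.1, 0.7, -0.0]
grip_width: 0.584
time_s: 1.1
position: [395.4, 178.6, 251.3]
tool_rot: [0.0, 0.121, 0.993, -0.0]
wrist_force: [0.2, 0.9, 0.1]
grip_width: 0.132
time_s: 1.6
position: [509.4, -9.2, 250.3]
tool_rot: [-0.001, 0.122, 0.993, -0.001]
wrist_force: [-0.6, 0.6, -0.2]
grip_width: 0.008
```

```bash
python3 -m jog '[[0,[0,0,5],0],[0,[0,0,10.6],0],[0,[0,0,10.6],0],[0,[0,0,10.6],0]]'; python3 - <<'E'
from h import *
import cv2
a=bot.camera("top")[165:275,270:385,::-1]; b=bot.camera("scene")[130:290,160:330,::-1]
cv2.imwrite("pics/z1.png",np.hstack([cv2.resize(x,(400,400),interpolation=cv2.INTER_CUBIC) for x in(a,b)]))
E
```

```text
time_s: 2.0
position: [507.4, -5.3, 144.5]
tool_rot: [-0.002, 0.12, 0.993, -0.0]
wrist_force: [0.1, 0.2, 0.6]
grip_width: 0.005
```

View pics/z1.png

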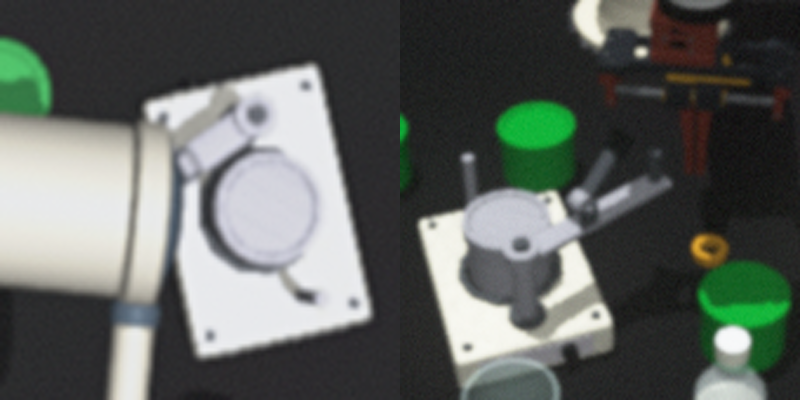

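The shut fingertips stand just beyond the pin at the right height and touch nothing. The lever tip (about px (254,186)) stays below the gripper body. Next I compute the arc waypoints in tool axes.

```bash
python3 - <<'E'
from h import *
s=bot.sense(); q=s["tool_rot"]; T=R.from_quat(np.r_[q[1:],q[0]]); print(s["position"])
P=np.array([588,-176.5,0]); n=T.as_matrix()[:,1]
for t in (1.157,1.05,.95,.85,.75,.65,.55,.45,.35,.25,.15,.1,.05,0,-.05):
    a=-2.9595-t; W=P+160*np.array([np.cos(a),np.sin(a),0])+20.5*n; W[2]=s["position"][2]
    print(t,W.round(0),(T.inv().apply(W-s["position"])/10).round(1))
E
```

```text
[509.59110266  -5.28471895 148.86705576]
1.157 [503. -24. 149.] [ 0.2 -2.  -0. ]
1.05 [489. -35. 149.] [ 1.3 -3.3 -0. ]
0.95 [478. -45. 149.] [ 2.1 -4.7 -0. ]
0.85 [467. -57. 149.] [ 2.9 -6.1 -0. ]
0.75 [458. -71. 149.] [ 3.5 -7.6 -0. ]
0.65 [450. -84. 149.] [ 3.9 -9.1 -0. ]
0.55 [444. -99. 149.] [  4.2 -10.7  -0. ]
0.45 [ 439. -114.  149.] [  4.3 -12.3  -0. ]
0.35 [ 435. -130.  149.] [  4.3 -13.9  -0. ]
0.25 [ 433. -146.  149.] [  4.1 -15.5  -0. ]
0.15 [ 433. -162.  149.] [  3.7 -17.   -0. ]
0.1 [ 433. -170.  149.] [  3.5 -17.8  -0. ]
0.05 [ 434. -178.  149.] [  3.2 -18.5  -0. ]
0 [ 436. -186.  149.] [  2.9 -19.3  -0. ]
-0.05 [ 437. -193.  149.] [  2.6 -20.   -0. ]
```

```bash
python3 -m jog '[[0,[0.2,-1.5,0.3],0],[0,[0.2,-2.2,0.3],0],[0,[1.3,-3.3,0.3],0],[0,[2.1,-4.7,0.3],0],[0,[2.9,-6.1,0.3],0]]'; python3 - <<'E'
from h import *
import cv2
a=bot.camera("top")[165:275,270:385,::-1]; b=bot.camera("scene")[130:290,160:330,::-1]
cv2.imwrite("pics/z2.png",np.hstack([cv2.resize(x,(400,400),interpolation=cv2.INTER_CUBIC) for x in(a,b)]))
s=bot.sense();print(s["position"],s["wrist_force"])
E
```

```text
time_s: 2.6
position: [465.2, -58.4, 143.6]
tool_rot: [0.001, 0.12, 0.993, 0.0]
wrist_force: [0.1, 2.6, 1.2]
grip_width: 0.003
[464.87662069 -59.62792316 143.36751808] [ 0.22482381  0.00365731 -0.26760618]
```

View pics/z2.png

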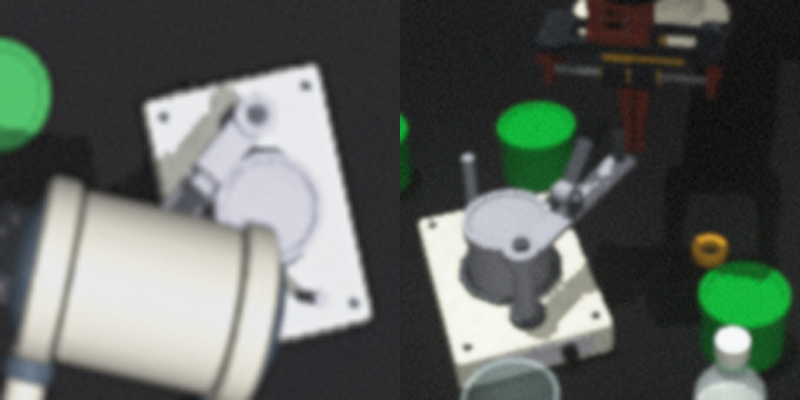

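The strap is following the finger and the lever is still raised. I carry on round the arc.

```bash
python3 -m jog '[[0,[0.6,-1.5,0],0],[0,[1.0,-3.0,0],0],[0,[1.3,-4.6,0],0],[0,[1.4,-6.2,0],0],[0,[1.4,-7.8,0],0]]';python3 -m jog '[[0,[-0.2,-1.6,0],0],[0,[-0.6,-3.1,0],0],[0,[-0.8,-3.9,0],0],[0,[-1.1,-4.6,0],0],[0,[-1.1,-4.6,0],0]]'
```

```text
time_s: 3.2
position: [433.1, -130.6, 142.6]
tool_rot: [-0.0, 0.12, 0.993, 0.0]
wrist_force: [-0.4, 1.3, -0.3]
grip_width: 0.008
time_s: 3.7
position: [433.3, -178.2, 142.6]
tool_rot: [0.0, 0.121, 0.993, -0.0]
wrist_force: [0.1, 0.6, 0.9]
grip_width: 0.005
```

```bash
for i in 1 2 ; do python3 -m jog '[[0,[-0.1,-0.3,0],0],[0,[-0.2,-0.5,0],0],[0,[-0.2,-0.5,0],0]]'|grep -E 'pos|force'; done
```

```text
position: [434.1, -182.7, 142.6]
wrist_force: [0.8, -0.1, -0.0]
position: [434.7, -188.3, 142.6]
wrist_force: [0.5, 1.1, -0.0]
```

```bash
python3 - <<'E'
from h import *
import cv2
a=bot.camera("top")[165:275,270:385,::-1]; b=bot.camera("scene")[130:290,140:310,::-1]
cv2.imwrite("pics/z3.png",np.hstack([cv2.resize(x,(400,400),interpolation=cv2.INTER_CUBIC) for x in(a,b)]))
E
```

```text
(no output)
```

View pics/z3.png

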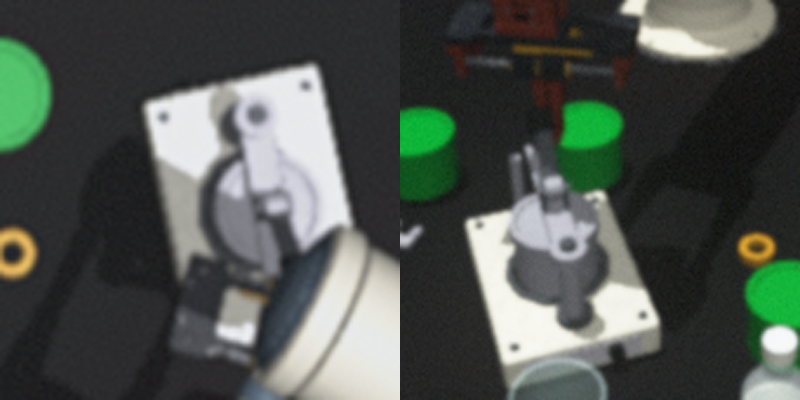

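The strap lies nearly across with a small gap left to the stop post, and the force is still low. I push on gently until the stop is felt.

```bash
python3 -m jog '[[0,[-0.1,-0.3,0],0],[0,[-0.1,-0.3,0],0]]'|grep -E 'pos|force'; python3 -m jog '[[0,[-0.1,-0.3,0],0],[0,[-0.1,-0.3,0],0]]'|grep -E 'pos|force'
```

```text
position: [435.1, -191.5, 142.7]
wrist_force: [1.6, 0.7, 0.5]
position: [435.4, -194.7, 142.7]
wrist_force: [1.3, 1.2, 0.5]
```

```bash
for i in 1; do python3 -m jog '[[0,[-0.05,-0.3,0],0],[0,[-0.05,-0.3,0],0]]'|grep -E 'pos|force'; python3 -m jog '[[0,[0,0,0],0],[0,[0,0,0],0]]'|grep -E 'pos|force'; done; python3 - <<'E'
from h import *
import cv2
a=bot.camera("top")[165:275,270:385,::-1]; b=bot.camera("scene")[170:270,165:265,::-1]
cv2.imwrite("pics/z4.png",np.hstack([cv2.resize(x,(400,400),interpolation=cv2.INTER_CUBIC) for x in(a,b)]))
E
```

```text
position: [435.3, -196.2, 142.7]
wrist_force: [1.7, 7.2, 0.5]
position: [435.3, -196.2, 142.7]
wrist_force: [3.2, 6.4, 0.0]
```

View pics/z4.png

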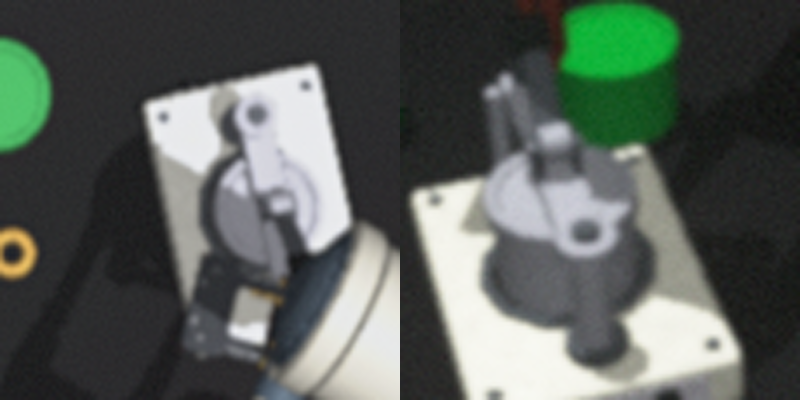

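The strap sits against the stop post at about crop (280,270), and the force jumped to about 7 N. I confirm with 2 mm more, then back off, rise and look.

```bash
python3 -m jog '[[0,[0,-0.2,0],0],[0,[0,-0.2,0],0]]'|grep -E 'pos|force'; python3 -m jog '[[0,[0,1.5,0],0],[0,[0,3,0],0],[0,[0,3,-4],0],[0,[0,3,-8.5],0],[0,[0,3,-8.5],0]]'|grep -E 'pos|force'; python3 - <<'E'
from h import *
import cv2
a=bot.camera("top")[165:275,270:385,::-1]; b=bot.camera("scene")[160:270,155:265,::-1]
cv2.imwrite("pics/z5.png",np.hstack([cv2.resize(x,(400,400),interpolation=cv2.INTER_CUBIC) for x in(a,b)]))
E
```

```text
position: [435.2, -196.4, 142.7]
wrist_force: [3.3, 13.4, 2.2]
position: [443.2, -171.4, 234.7]
wrist_force: [0.2, -0.6, 0.6]
```

View pics/z5.png

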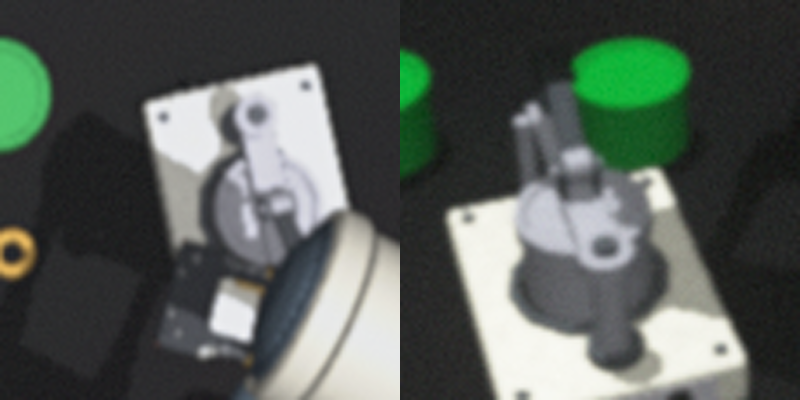

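Position held while the force rose to 13 N, so the strap is firmly at its stop. The lever is still raised. Next I go over the lever end and align the tool with the strap.

```bash
python3 -m jog '[[0,[-4.2,-2.8,0],-0.15],[0,[-4.2,-2.8,0],-0.3],[0,[-4.2,-2.8,0],-0.45],[0,[-4.2,-2.8,0],-0.47],[0,[-4.2,-2.8,0],-0.47]]'; python3 - <<'E'
from h import *
s=bot.sense(); q=s["tool_rot"]; T=R.from_quat(np.r_[q[1:],q[0]])
print(s["position"],T.as_matrix()[:,0],T.inv().apply(np.array([476.3,-204,200])-s["position"]))
E
```

```text
time_s: 6.6
position: [475.3, -207.4, 226.3]
tool_rot: [-0.001, -0.113, 0.994, 0.0]
wrist_force: [-0.2, 0.3, -0.1]
grip_width: 0.006
[ 475.29613751 -207.44515522  226.32302421] [-0.9745898  -0.2239903   0.00175281] [-1.79617479  3.10361372 26.32336939]
```

```bash
python3 -m jog '[[0,[0,0.3,1],0],[0,[0,0.3,2],0],[0,[0,0.3,3],0],[0,[0,0.3,3.8],0]]'|grep -E 'pos|force'; python3 -m jog '[[0,[0,0,0.8],0],[0,[0,0,1.6],0],[0,[0,0,2.4],0],[0,[0,0,2.4],0]]'|grep -E 'pos|force'; python3 - <<'E'
from h import *
import cv2
a=bot.camera("top")[165:275,270:385,::-1]; b=bot.camera("scene")[160:270,155:265,::-1]
cv2.imwrite("pics/z6.png",np.hstack([cv2.resize(x,(400,400),interpolation=cv2.INTER_CUBIC) for x in(a,b)]))
E
```

```text
position: [474.0, -204.9, 189.7]
wrist_force: [-4.2, -0.7, 5.9]
position: [474.7, -204.3, 163.8]
wrist_force: [0.5, 0.4, 0.2]
```

View pics/z6.png

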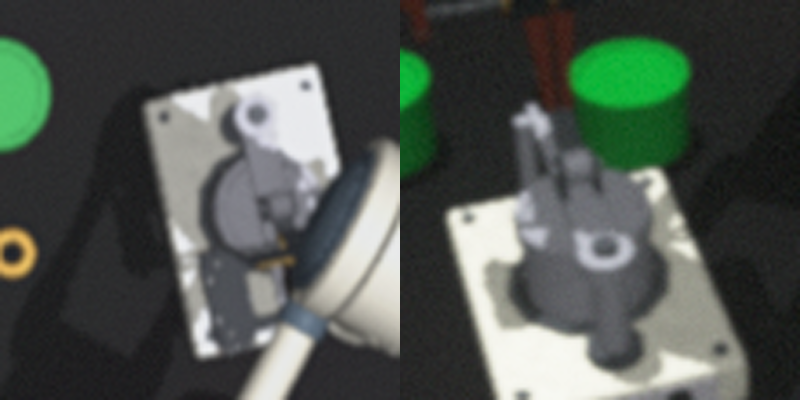

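The finger is on the lever, which is going down. I continue until it bottoms out.

```bash
python3 -m jog '[[0,[0,0,0.4],0],[0,[0,0,0.8],0],[0,[0,0,0.8],0]]'|grep -E 'pos|force';  python3 -m jog '[[0,[0,0,0.2],0],[0,[0,0,0.4],0],[0,[0,0,0.4],0]]'|grep -E 'pos|force'
```

```text
position: [475.0, -204.6, 157.2]
wrist_force: [-0.3, -0.6, 0.5]
position: [475.0, -204.6, 153.4]
wrist_force: [-0.9, -0.2, 1.9]
```

```bash
python3 -m jog '[[0,[0,0,0.2],0],[0,[0,0,0.2],0]]'|grep -E 'pos|force';  python3 -m jog '[[0,[0,0,0.15],0],[0,[0,0,0.15],0]]'|grep -E 'pos|force'
```

```text
position: [475.1, -204.6, 152.6]
wrist_force: [-2.2, -0.1, 5.8]
position: [475.1, -204.7, 152.4]
wrist_force: [-5.2, 1.1, 12.9]
```

The lever bottoms at TCP z 152.4 (152 expected) and the force climbs steeply. I hold briefly, then lift clear and check.

```bash
python3 -m jog '[[0,[0,0,0.1],0],[0,[0,0,0.1],0],[0,[0,0,0.1],0],[0,[0,0,0.1],0]]'|grep -E 'pos|force'; python3 -m jog '[[0,[0,0,-3],0],[0,[0,0,-8],0],[0,[0,0,-12],0],[0,[0,0,-12],0]]'|grep -E 'pos|force'; python3 -m jog '[[0,[12,12,0],0],[0,[12,12,0],0],[0,[12,12,0],0],[0,[12,12,0],0],[0,[12,12,0],0]]'|grep -E 'pos|force'; python3 - <<'E'
from h import *
import cv2
a=bot.camera("top")[165:275,270:385,::-1]; b=bot.camera("scene")[160:270,155:265,::-1]
cv2.imwrite("pics/z7.png",np.hstack([cv2.resize(x,(400,400),interpolation=cv2.INTER_CUBIC) for x in(a,b)]))
E
```

```text
position: [475.2, -204.7, 152.3]
wrist_force: [-7.4, 1.4, 15.4]
position: [476.7, -205.0, 275.9]
wrist_force: [0.5, -0.2, 0.2]
position: [330.0, -113.9, 269.0]
wrist_force: [1.3, -0.4, 0.1]
```

View pics/z7.png

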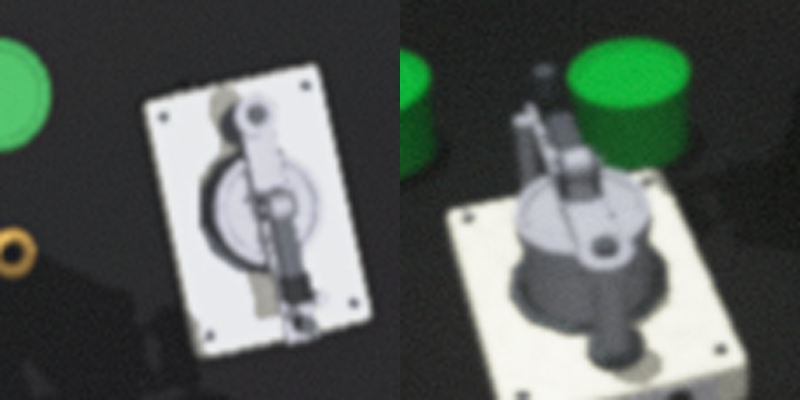

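The strap lies across the lid against its stop post, with the pin at crop (300,322). The lever is flat along the strap with its paddle next to the pin, and the tin is seated. The arm is clear, so I hand in.

```bash
python3 -m jog '[[0,[0,0,0],0],[0,[0,0,0],0]]'|grep -E 'time|force'; python3 -c "
from station import bot
bot.finish_job()"
```

```text
time_s: 10.1
wrist_force: [-0.1, -0.1, -0.5]
the job is handed in; nothing more can be done
```

The loaded clamp is closed and the job was handed in at about 10 s on the robot's clock. I pushed the pin round with the outside of the shut fingers until the strap met its stop post, then pressed the raised cam lever down until it bottomed.

**Strap:** The position held while the force rose from 7 to 13 N, so it is firmly at the stop. That was about 10 mm (0.06 rad) further than my first estimate of the across direction, but the stop post's own position agrees with where the strap stopped.

**Lever:** It bottomed with the tool at z 152.3 mm (152 mm expected) and about 15 N upward force.

**Last picture:** The strap is across the lid, the lever is flat along it, and the tin is still seated in its nest.

**Everything else:** The arm finished clear with almost no wrist force. I did not measure the empty clamp or the other bench items again at the end, but the arm felt no unexpected contact on the way.

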